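# Refill the tilt-out bearing bin

## Task

Two tilt-out bins stand on the worktop, a wide one and a narrow one. Pull the front of the wide bin open by its bar handle until it reaches its stop, then pick up the open-ended steel tray and tip all three bearings out of it into the opened bin. Finally stand the empty tray upright on the worktop and let go; leave the wide bin fully open and the narrow bin shut.

Things in the scene. Friction and masses are not known exactly. Their poses are not given: they have to be found in the camera images.
- wide_bin (a joint): tilt angle of the wide bin (rad): 0 = shut, 0.65 = fully open against its stop. The white bin swings towards the robot about a hinge at the foot of its front; the stiff hinge stays where it is left (2 to 4 N at the bar move it). Its grey sheet-metal housing, fixed to the worktop, is 170 wide, 110 deep, 180 mm high; the front is 155 wide, 150 high, 6 mm thick.
- wide_handle (a point): middle of the wide bin's round steel bar handle: 12 mm thick, 90 mm long, 34 mm clear of the front, 156 mm above the worktop when shut. Frame fixed to the bin: y along the bar, x square into the bin, z up along the front (vertical when shut). In it the hinge line is at x = +46, z = -142 mm, the front's inner face at x = +46, its upper edge at z = +8.
- wide_hinge (a point): middle of the wide bin's hinge line, 14 mm above the worktop; axes as for the handle. In this frame the bin's side walls have inner faces at y = +-70, its floor is at z = +4 and its low back wall at x = +91 mm. Open, the front's upper edge is 134 mm above the worktop and 91 mm nearer the robot than the hinge, the housing's edge 6 mm nearer: the opening between is 85 mm deep, 140 wide.
- narrow_bin (a joint): tilt angle of the other, narrow bin (housing 110 mm wide, otherwise alike, also 180 mm high; its handle bar is 60 mm long); 0 = shut, stays shut. The two may stand either way round.
- tray_centre (a point): centre of the loose steel tray, half-way up (20 mm above its underside): a trough 130 long (x), 54 wide (y), 40 mm high outside, walls 3, floor 4 mm, about 160 g empty. x points to its open end, which has no wall and is 65 mm from this point; z up. The bearings start to slide out when it is tipped open end down by 17 to 26 degrees. Grip it across its width.
- bearing_a: one of three equal steel ball bearings lying flat in a row in the tray: 35 mm across, 11 mm thick, 90 g; origin at the centre of its underside; the one nearest the closed end
- bearing_b: one of three equal steel ball bearings lying flat in a row in the tray: 35 mm across, 11 mm thick, 90 g; origin at the centre of its underside; the middle one
- bearing_c: one of three equal steel ball bearings lying flat in a row in the tray: 35 mm across, 11 mm thick, 90 g; origin at the centre of its underside; the one nearest the open end

How it is judged:
On the way, in this order (a step that is already met when the one before it is completed fails the run):
1. the wide bin is pulled open to its stop (value of joint wide_bin above 0.57 rad), for 0.2 s.
2. the tray is lifted and tipped over the opened bin (angle between tray_centre's own z axis and vertical above 0.2 rad and height (world z) of tray_centre above 0.1 m and horizontal distance between tray_centre and wide_handle below 0.22 m), for 0.05 s.
3. all three bearings are in the wide bin (x of bearing_a in the frame of wide_handle between 0.04 and 0.145 m and y of bearing_a in the frame of wide_handle between -0.074 and 0.074 m and z of bearing_a in the frame of wide_handle between -0.15 and -0.02 m and x of bearing_b in the frame of wide_handle between 0.04 and 0.145 m and y of bearing_b in the frame of wide_handle between -0.074 and 0.074 m and z of bearing_b in the frame of wide_handle between -0.15 and -0.02 m and x of bearing_c in the frame of wide_handle between 0.04 and 0.145 m and y of bearing_c in the frame of wide_handle between -0.074 and 0.074 m and z of bearing_c in the frame of wide_handle between -0.15 and -0.02 m), for 0.2 s.
At the end, for the whole second after the job is handed in: All three bearings lie at rest inside the wide bin, which is still open at its stop (within 0.11 rad), the narrow bin is shut (within 0.1 rad), and the tray stands upright (within 10 degrees) on the worktop (all of step 3 and linear speed of each of bearing_a, bearing_b, bearing_c below 0.03 m/s and value of joint wide_bin above 0.54 rad and value of joint narrow_bin below 0.1 rad and angle between tray_centre's own z axis and vertical below 0.17 rad and height (world z) of tray_centre between 0.01 and 0.03 m); the robot touches nothing.
It fails at once if the narrow bin is pulled open (value of joint narrow_bin above 0.15 rad).
It also fails if it takes over 69 s, if anything falls off the work surface, if the arm or the gripper's body presses on something with over 40 N, if the wrist force passes 120 N, or if a joint passes its speed limit or range.

## Robot

A 6-joint arm with a two-finger parallel gripper is mounted at the origin on a cart in front of the work surface, level with it; the furniture and walls round the work are solid. World frame = base frame: x ahead of the robot, y to its left, z up, the work surface at z = 0. Lengths are in m, angles in rad, forces in N, time in s.
With the tool pointing down it reaches from about 0.375 to 0.975 m from the base axis. Payload 3.8 kg.
Tool frame: the origin (TCP) lies on the centre line of the jaws, within the pads' length; the fingertips stand 19 mm ahead of it and the grasp point (between the pads) is the TCP (arm.nose_length is the distance from the TCP to the fingertips, in m); z points along the fingers, y is the line along which they close (so a half turn about z gives the same grasp; the last joint's range is limited). The gripper opens to 88 mm and grips with 3 to 60 N. Pads are 18 mm wide; open, the fingers measure 123 mm over their backs; the gripper's body (75 mm by 187 mm) begins 45 mm behind the grasp point.
Start: joints at [1.281, 0.264, 1.604, -0, 1.274, -0.037], TCP at [0.169, 0.654, 0.258] pointing down, gripper open.
Joint ranges: [-2.63, 2.63], [-0.94, 2.18], [0.31, 2.57], [-1.31, 4.45], [0, 2.66], [-2.55, 2.55]. Speed limits (rad/s): [2.57, 2.57, 3.14, 3.14, 3.14, 3.14].

## Interface

Orientations are given as a rotation vector (axis times angle).
In Python, from plant import status, eyes, order, arm gives the robot as it stands.
- The arm moves only by the shell command python3 -m pendant 'ROWS' [OPENING] [FORCE]. ROWS is JSON, a list of rows, each an object of numbers: "tx", "ty", "tz": the shift along the world's x, y, z in cm; "ax", "ay", "az": the turn, a rotation vector about the world's x, y, z in degrees. In form: [{"tx": .., "ty": .., "tz": .., "ax": .., "ay": .., "az": ..}, ...]. A call has 1 to 10 rows; each row is the pose to reach, as a shift and turn from the pose commanded when the call began; what a row does not reach only later rows make up. A row lasts 1/10 s, in which the tool goes at most 50 mm and 8.59 degrees, less where a joint would pass 70% of its speed; a pose out of reach is approached as far as the arm can. A call with a gripper value outside its range is refused whole. OPENING is the opening, from 0 (shut) to 1 (fully open), set as the call begins (- or left out, the last holds). The fingers move at their own pace and stop on an object; FORCE is the grip in N (left out, the last holds). Time passes only in rows, so rows that repeat a pose let the fingers close. It gives the time, the measured TCP pose, the force, the opening and the grip force at its end, in the units of the state.
- status.observe(): the state, without advancing time (a new reading comes with each control period).
- eyes.read_camera(name): name is "scene" or "top"; returns a dict with "image" (480x640x3 uint8, red, green, blue), "fx", "fy", "cx", "cy" (pixels), "origin" and "attitude" of the camera in the world. Camera axes: x right, y down, z forward; pixel columns grow to the right and rows downward; lengths in m; the calibration is good to about 2 mm. A picture is of the moment at which its call begins. There is no depth.
- order.job_done(): hands the job in; it is judged then, once.
Trained networks look in a picture, given as the dict that the camera call returned (one of the last four; its "shot" number tells which), for a name from the list of things; names that differ only in an ending like _2 or _b are one class to them, and where a whole thing is asked for, a point or a joint stands for the part that bears it (a point fixed in the world has none). Each returns a list of dicts, best first, with "conf" (0 to 1); they miss things now and then, are a little off and sometimes report something else, mostly with a low value. They report only what shows in the picture. A call takes as long as a camera call.
- eyes.boxes_of(name, picture): "rect" ([left, top, right, bottom] in pixels, round what is visible of it).
- eyes.regions_of(name, picture): "pixels" (480x640 bool, what is visible of it) and "rect" ([left, top, right, bottom] in pixels, round what is visible of it).
The state is a dict: "time_s": time; "q": joint angles; "joint_vel": joint speeds; "joint_efforts": joint torques, N m; "ee_pos": TCP position; "tcp_rot": TCP orientation; "force": force on the tool from outside, world axes, zero at the start; "ft_torque": the same for the moment, N m; "gripper_width": finger opening in m; "grip_force": force on a finger pad.
Only numpy, scipy, OpenCV 4.12 (cv2) and the standard library are available. Lean on these libraries where they do the work, as an engineer would, in place of code of your own. Each camera call takes 0.05 s, during which the arm holds its last target. There are 200 camera calls.

## Working session

There is one attempt and no reset: what is moved stays moved. The work goes in short steps, Python scripts to look and compute and a shell command to move; the robot and the scene stay as the last step left them, time stands still between calls to the robot, and variables do not carry over. Pictures are saved under pics/ and viewed, at most 10 in all, crops included, and the job is handed in when it is done.

```bash
mkdir -p pics; ls; python3 - <<'E'
from plant import status,eyes,arm
import cv2,numpy as np
s=status.observe();print(s)
print(arm.nose_length)
ims=[]
for n in("scene","top"):
    p=eyes.read_camera(n);print(n,{k:v for k,v in p.items() if k!="image"})
    cv2.imwrite(f"pics/{n}0.png",p["image"][:,:,::-1])
    for t in("wide_bin","wide_handle","narrow_bin","tray_centre","bearing_a"):
        print(t,[(np.round(b["rect"]).tolist(),round(b["conf"],2)) for b in eyes.boxes_of(t,p)[:4]])
E
```

```text
pics
{'time_s': 0.0, 'q': array([ 1.28111634e+00,  2.64748330e-01,  1.60536778e+00, -3.30385231e-05,
        1.27375309e+00, -3.69218671e-02]), 'joint_vel': array([-0.00140631,  0.00125394,  0.00022238, -0.00058691,  0.00151455,
        0.0002986 ]), 'joint_efforts': array([-1.11416317e-03, -5.02120757e+01, -3.56874454e+01,  7.26301759e-02,
        2.94697273e-02, -1.89027933e-04]), 'ee_pos': array([0.16863063, 0.65288795, 0.25639461]), 'tcp_rot': array([-0.3959174 , -3.11620149,  0.0035361 ]), 'force': array([-0.17250446, -0.3645701 , -0.24021112]), 'ft_torque': array([ 0.02494632, -0.00436108, -0.0076795 ]), 'grip_force': 0.0, 'gripper_width': 0.08799248589007963}
0.019
scene {'fx': 569.6168693421924, 'fy': 569.6168693421924, 'cx': 315.0848501799365, 'cy': 234.3040261465819, 'origin': array([-0.29768989, -0.26542285,  0.61159354]), 'attitude': array([-1.79022298,  1.23858191, -0.69078159]), 'shot': 1}
wide_bin [([435.0, 210.0, 535.0, 298.0], 0.93)]
wide_handle [([433.0, 211.0, 540.0, 299.0], 0.55)]
narrow_bin [([293.0, 189.0, 342.0, 269.0], 0.83)]
tray_centre [([169.0, 227.0, 221.0, 274.0], 0.67)]
bearing_a [([192.0, 252.0, 201.0, 259.0], 0.64), ([195.0, 241.0, 209.0, 248.0], 0.52)]
top {'fx': 589.0063874420143, 'fy': 589.0063874420143, 'cx': 322.7758537098589, 'cy': 232.07567533643697, 'origin': array([0.18809014, 0.17181599, 1.18708109]), 'attitude': array([-1.61695489,  2.44363438, -0.40397297]), 'shot': 2}
wide_bin [([394.0, 146.0, 478.0, 201.0], 0.96)]
wide_handle [([396.0, 144.0, 472.0, 203.0], 0.63), ([195.0, 301.0, 213.0, 320.0], 0.34)]
narrow_bin [([271.0, 209.0, 323.0, 247.0], 0.78)]
tray_centre [([173.0, 274.0, 229.0, 346.0], 0.81), ([394.0, 144.0, 476.0, 201.0], 0.52)]
bearing_a [([194.0, 298.0, 214.0, 321.0], 0.78), ([181.0, 290.0, 201.0, 302.0], 0.64), ([205.0, 318.0, 222.0, 338.0], 0.6)]
```

View pics/scene0.png

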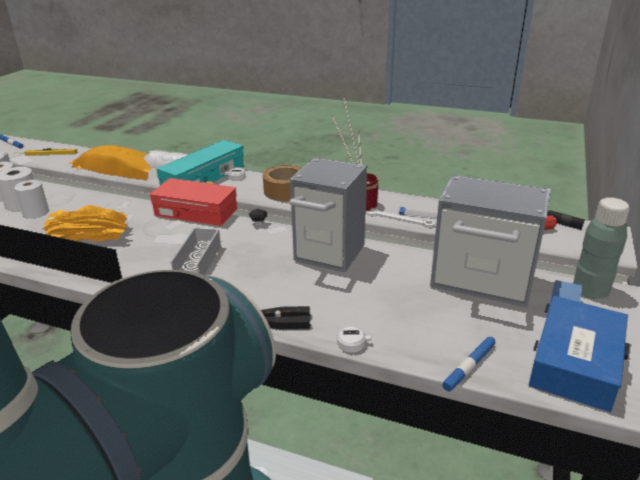

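View pics/top0.png

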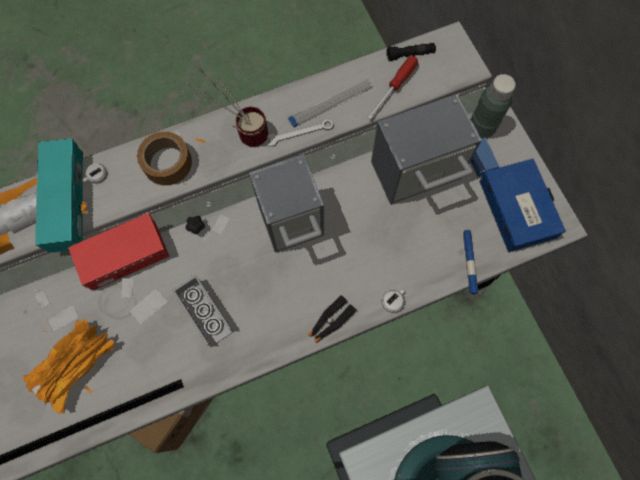

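The scene view shows the wide bin on the right with its bar at about (487,231), the narrow bin at (320,215) and the tray at (197,250). In the top view, the wide handle is at about (443,173) and the tray at (205,312). I'll look closer at the wide bin and the tray.

```bash
python3 - <<'E'
import cv2,numpy as np
t=cv2.imread("pics/top0.png")
a=cv2.resize(t[90:215,365:495],None,fx=4.6,fy=4.6,interpolation=2)[:575]
b=cv2.resize(t[270:350,165:245],None,fx=7,fy=7,interpolation=2)
s=np.zeros((600,800,3),np.uint8)
a=cv2.resize(t[90:220,365:495],(400,400),interpolation=2);b=cv2.resize(t[270:350,165:245],(400,400),interpolation=2)
s[:400,:400]=a;s[:400,400:]=b
cv2.imwrite("pics/crop1.png",s[:400])
E
cat > h.py <<'E'
import numpy as np
from scipy.spatial.transform import Rotation as R
from plant import status,eyes,arm
CAM={"top":dict(f=589.0063874420143,c=(322.7758537098589,232.07567533643697),o=[0.18809014,0.17181599,1.18708109],a=[-1.61695489,2.44363438,-0.40397297]),
"scene":dict(f=569.6168693421924,c=(315.0848501799365,234.3040261465819),o=[-0.29768989,-0.26542285,0.61159354],a=[-1.79022298,1.23858191,-0.69078159])}
def unproj(cam,uv,z):
    c=CAM[cam];uv=np.atleast_2d(uv)
    d=np.c_[(uv-c["c"])/c["f"],np.ones(len(uv))]@R.from_rotvec(c["a"]).as_matrix().T
    o=np.array(c["o"]);return o+d*((z-o[2])/d[:,2])[:,None]
def proj(cam,P):
    c=CAM[cam];p=(np.atleast_2d(P)-c["o"])@R.from_rotvec(c["a"]).as_matrix()
    return p[:,:2]/p[:,2:]*c["f"]+c["c"]
E
python3 - <<'E'
from h import *
import cv2
np.set_printoptions(precision=4,suppress=True)
p=eyes.read_camera("top")
for n in("tray_centre",):
    m=eyes.regions_of(n,p)[0];c=cv2.minAreaRect(np.argwhere(m["pixels"])[:,::-1].astype(np.float32));print(c,m["conf"])
    print(unproj("top",cv2.boxPoints(c),.03))
for b in eyes.regions_of("bearing_a",p)[:4]:
    uv=np.argwhere(b["pixels"])[:,::-1].mean(0);print(b["conf"],uv,unproj("top",uv,.012))
E
```

```text
Traceback (most recent call last):
IndexError: list index out of range
```

View pics/crop1.png

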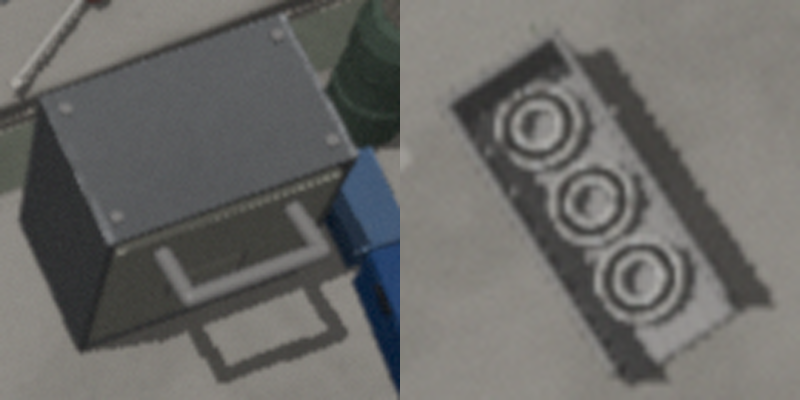

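The crop shows the wide housing's top corners at crop pixels (112,245), (355,157), (38,98) and (285,15), with the bar running from (190,298) to (325,245). In the right half, the tray's closed end is at the upper left and its open end at the lower right.

```bash
python3 - <<'E'
from h import *
import cv2
np.set_printoptions(precision=4,suppress=True)
w=lambda u:np.array(u)*130/400+[365,90]-.35
tr=lambda u:np.array(u)/5+[165,270]-.4
c=unproj("top",w([[112,245],[355,157],[285,15],[38,98]]),.18);print(c, np.linalg.norm(np.diff(c,axis=0),axis=1))
h=unproj("top",w([[190,298],[325,245]]),.156);print("handle",h,h.mean(0),np.linalg.norm(h[1]-h[0]))
hs=unproj("scene",[[458,224],[517,238]],.156);print("scene handle",hs,hs.mean(0))
fy=c[1]-c[0];print("front edge dir deg",np.degrees(np.arctan2(fy[1],fy[0])))
b=unproj("top",tr([[140,126],[192,202],[242,278]]),.012);print("bearings",b)
r=unproj("top",tr([[50,105],[155,35]]),.04);print("closed rim",r,r.mean(0),np.linalg.norm(r[1]-r[0]))
f=unproj("top",tr([[262,366],[337,312]]),.004);print("open floor",f,f.mean(0))
d=b[2]-b[0];print("dir",np.degrees(np.arctan2(d[1],d[0])))
print(R.from_rotvec(status.observe()["tcp_rot"]).as_matrix())
E
```

```text
[[ 0.5634 -0.1437  0.18  ]
 [ 0.5585 -0.3079  0.18  ]
 [ 0.6656 -0.3144  0.18  ]
 [ 0.673  -0.1445  0.18  ]] [0.1643 0.1073 0.17  ]
handle [[ 0.5211 -0.18    0.156 ]
 [ 0.5204 -0.2734  0.156 ]] [ 0.5207 -0.2267  0.156 ] 0.09330562634809071
scene handle [[ 0.5378 -0.1814  0.156 ]
 [ 0.5232 -0.2742  0.156 ]] [ 0.5305 -0.2278  0.156 ]
front edge dir deg -91.71244263196293
bearings [[0.5389 0.3145 0.012 ]
 [0.501  0.3053 0.012 ]
 [0.4641 0.297  0.012 ]]
closed rim [[0.5527 0.3414 0.04  ]
 [0.5635 0.2935 0.04  ]] [0.5581 0.3174 0.04  ] 0.0491117636999048
open floor [[0.4296 0.3023 0.004 ]
 [0.4381 0.2674 0.004 ]] [0.4338 0.2848 0.004 ]
dir -166.86864072660873
[[-0.9682  0.2501  0.    ]
 [ 0.2501  0.9682  0.0001]
 [-0.      0.0001 -1.    ]]
```

```bash
python3 -m pendant '[{"tx":10,"ty":-20,"tz":2,"az":-25},{"tx":10,"ty":-20,"tz":2,"az":-25},{"tx":15,"ty":-30,"tz":2,"az":-40},{"tx":35.2,"ty":-88,"tz":2,"az":-77},{"tx":35.2,"ty":-88,"tz":2,"az":-77},{"tx":35.2,"ty":-88,"tz":2,"az":-77},{"tx":35.2,"ty":-88,"tz":2,"az":-77},{"tx":35.2,"ty":-88,"tz":2,"az":-77},{"tx":35.2,"ty":-88,"tz":2,"az":-77},{"tx":35.2,"ty":-88,"tz":2,"az":-77}]' 0.3 10
```

```text
schema error: expected keys tx, ty, tz, ax, ay, az
```

All keys are required.

```bash
python3 -m pendant '[{"tx":10,"ty":-20,"tz":2,"ax":0,"ay":0,"az":-25},{"tx":10,"ty":-20,"tz":2,"ax":0,"ay":0,"az":-25},{"tx":15,"ty":-30,"tz":2,"ax":0,"ay":0,"az":-40},{"tx":35.2,"ty":-88,"tz":2,"ax":0,"ay":0,"az":-77},{"tx":35.2,"ty":-88,"tz":2,"ax":0,"ay":0,"az":-77},{"tx":35.2,"ty":-88,"tz":2,"ax":0,"ay":0,"az":-77},{"tx":35.2,"ty":-88,"tz":2,"ax":0,"ay":0,"az":-77},{"tx":35.2,"ty":-88,"tz":2,"ax":0,"ay":0,"az":-77},{"tx":35.2,"ty":-88,"tz":2,"ax":0,"ay":0,"az":-77},{"tx":35.2,"ty":-88,"tz":2,"ax":0,"ay":0,"az":-77}]' 0.3 10
```

```text
time_s: 1.7
ee_pos: [0.3609, 0.1911, 0.2733]
tcp_rot: [2.252, 2.189, 0.002]
force: [0.8, 0.3, 0.1]
gripper_width: 0.0264
grip_force: 0.0
```

```bash
python3 -m pendant '[{"tx":16,"ty":-41,"tz":0,"ax":0,"ay":0,"az":0},{"tx":16,"ty":-41,"tz":0,"ax":0,"ay":0,"az":0},{"tx":16,"ty":-41,"tz":0,"ax":0,"ay":0,"az":0},{"tx":16,"ty":-41,"tz":0,"ax":0,"ay":0,"az":0},{"tx":16,"ty":-41,"tz":0,"ax":0,"ay":0,"az":0},{"tx":16,"ty":-41,"tz":0,"ax":0,"ay":0,"az":0},{"tx":16,"ty":-41,"tz":0,"ax":0,"ay":0,"az":0},{"tx":16,"ty":-41,"tz":0,"ax":0,"ay":0,"az":0},{"tx":16,"ty":-41,"tz":0,"ax":0,"ay":0,"az":0},{"tx":16,"ty":-41,"tz":0,"ax":0,"ay":0,"az":0}]'; python3 -m pendant '[{"tx":0,"ty":0,"tz":0,"ax":0,"ay":0,"az":0},{"tx":0,"ty":0,"tz":0,"ax":0,"ay":0,"az":0}]'
```

```text
time_s: 2.7
ee_pos: [0.5218, -0.2216, 0.2726]
tcp_rot: [2.253, 2.187, -0.001]
force: [-1.1, 0.1, 0.7]
gripper_width: 0.0264
grip_force: 0.0
time_s: 2.9
ee_pos: [0.5202, -0.2162, 0.2726]
tcp_rot: [-2.249, -2.192, -0.0]
force: [0.3, -0.2, -1.1]
gripper_width: 0.0263
grip_force: 0.0
```

```bash
python3 -m pendant '[{"tx":0,"ty":-1,"tz":-4,"ax":0,"ay":0,"az":0},{"tx":0,"ty":-1,"tz":-7,"ax":0,"ay":0,"az":0},{"tx":0,"ty":-1,"tz":-8.5,"ax":0,"ay":0,"az":0},{"tx":0,"ty":-1,"tz":-9.5,"ax":0,"ay":0,"az":0},{"tx":0,"ty":-1,"tz":-10.3,"ax":0,"ay":0,"az":0},{"tx":0,"ty":-1,"tz":-11.1,"ax":0,"ay":0,"az":0},{"tx":0,"ty":-1,"tz":-11.1,"ax":0,"ay":0,"az":0}]'; python3 -m pendant '[{"tx":0,"ty":0,"tz":0,"ax":0,"ay":0,"az":0},{"tx":0,"ty":0,"tz":0,"ax":0,"ay":0,"az":0},{"tx":0,"ty":0,"tz":0,"ax":0,"ay":0,"az":0},{"tx":0,"ty":0,"tz":0,"ax":0,"ay":0,"az":0},{"tx":0,"ty":0,"tz":0,"ax":0,"ay":0,"az":0}]' 0 12
```

```text
time_s: 3.6
ee_pos: [0.5206, -0.2269, 0.1615]
tcp_rot: [-2.249, -2.193, 0.0]
force: [-0.3, 0.0, -0.1]
gripper_width: 0.0265
grip_force: 0.0
time_s: 4.1
ee_pos: [0.5214, -0.2275, 0.1626]
tcp_rot: [2.249, 2.191, 0.001]
force: [3.5, -0.7, 1.0]
gripper_width: 0.0112
grip_force: 12.0
```

```bash
python3 -m pendant '[{"tx":-0.6,"ty":0,"tz":-0.2,"ax":0,"ay":-2,"az":0},{"tx":-1.3,"ty":0,"tz":-0.5,"ax":0,"ay":-4,"az":0},{"tx":-1.9,"ty":0.05,"tz":-0.75,"ax":0,"ay":-6,"az":0},{"tx":-2.5,"ty":0.05,"tz":-1.0,"ax":0,"ay":-8,"az":0},{"tx":-3.1,"ty":0.1,"tz":-1.35,"ax":0,"ay":-10,"az":0},{"tx":-3.65,"ty":0.1,"tz":-1.7,"ax":0,"ay":-12,"az":0},{"tx":-4.2,"ty":0.1,"tz":-2.1,"ax":0,"ay":-14,"az":0},{"tx":-4.75,"ty":0.1,"tz":-2.45,"ax":0,"ay":-16,"az":0},{"tx":-4.75,"ty":0.1,"tz":-2.45,"ax":0,"ay":-16,"az":0}]'
```

```text
time_s: 5.0
ee_pos: [0.472, -0.2259, 0.1361]
tcp_rot: [2.101, 2.045, 0.296]
force: [6.1, -2.1, -8.2]
gripper_width: 0.0111
grip_force: 12.0
```

```bash
python3 -m pendant '[{"tx":-0.5,"ty":0,"tz":-0.4,"ax":0,"ay":-2,"az":0},{"tx":-1.0,"ty":0,"tz":-0.85,"ax":0,"ay":-4,"az":0},{"tx":-1.5,"ty":0.05,"tz":-1.35,"ax":0,"ay":-6,"az":0},{"tx":-2.0,"ty":0.05,"tz":-1.8,"ax":0,"ay":-8,"az":0},{"tx":-2.4,"ty":0.1,"tz":-2.3,"ax":0,"ay":-10,"az":0},{"tx":-2.8,"ty":0.1,"tz":-2.8,"ax":0,"ay":-12,"az":0},{"tx":-3.1,"ty":0.1,"tz":-3.2,"ax":0,"ay":-13.5,"az":0},{"tx":-3.4,"ty":0.1,"tz":-3.6,"ax":0,"ay":-15,"az":0},{"tx":-3.4,"ty":0.1,"tz":-3.6,"ax":0,"ay":-15,"az":0}]'
```

```text
time_s: 5.9
ee_pos: [0.4432, -0.2254, 0.1059]
tcp_rot: [1.939, 1.887, 0.549]
force: [18.1, 9.7, 7.9]
gripper_width: 0.0116
grip_force: 12.0
```

```bash
python3 -m pendant '[{"tx":0.1,"ty":0,"tz":0.1,"ax":0,"ay":0,"az":0},{"tx":0.1,"ty":0,"tz":0.1,"ax":0,"ay":0,"az":0},{"tx":0.1,"ty":0,"tz":0.1,"ax":0,"ay":0,"az":0},{"tx":-0.4,"ty":0,"tz":1,"ax":0,"ay":0,"az":0},{"tx":-1,"ty":0,"tz":2,"ax":0,"ay":0,"az":0},{"tx":-2,"ty":0,"tz":3.7,"ax":0,"ay":0,"az":0},{"tx":-3,"ty":0,"tz":5.4,"ax":0,"ay":0,"az":0},{"tx":-3,"ty":0,"tz":8,"ax":0,"ay":0,"az":0},{"tx":-3,"ty":0,"tz":12,"ax":0,"ay":0,"az":0},{"tx":-3,"ty":0,"tz":16,"ax":0,"ay":6,"az":0}]' 0.28
python3 - <<'E'
from h import *
import cv2
p=eyes.read_camera("scene");cv2.imwrite("pics/scene1.png",p["image"][:,:,::-1])
E
```

```text
time_s: 6.9
ee_pos: [0.4048, -0.2241, 0.2592]
tcp_rot: [2.019, 1.956, 0.441]
force: [-0.4, 0.4, -0.5]
gripper_width: 0.025
grip_force: 0.0
```

View pics/scene1.png

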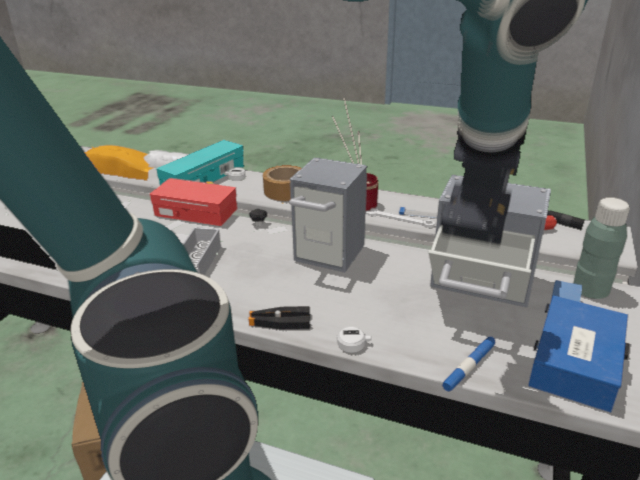

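```bash
python3 - <<'E'
from h import *
print("bar expected px",proj("scene",[0.444,-.225,.099]),proj("scene",[[0.477,-.225-.0775,.134],[.477,-.225+.0775,.134]]))
s=status.observe();r=R.from_rotvec(s["tcp_rot"])
def tgt(y,tilt=0):
    y=np.radians(y);Y=np.array([np.cos(y),np.sin(y),0]);Z=np.array([0,0,-1.]);X=np.cross(Y,Z)
    return R.from_euler('y',tilt,degrees=True)*R.from_matrix(np.c_[X,Y,Z])
for a in(103.1,50):print(a,np.degrees((tgt(a)*r.inv()).as_rotvec()))
print(np.array([.496,.302,.25])-s["ee_pos"])
E
```

```text
bar expected px [[473.09047867 289.78230414]] [[532.07352388 268.77239393]
 [428.59357836 250.40689016]]
103.1 [-22.40553763  18.26337972 102.99049239]
50 [-10.66450946  23.65717306  50.9284776 ]
[ 0.08530522  0.53110679 -0.02182456]
```

```bash
python3 -m pendant '[{"tx":1,"ty":3,"tz":1,"ax":0,"ay":20,"az":0},{"tx":2,"ty":8,"tz":2,"ax":0,"ay":20,"az":0},{"tx":4,"ty":25,"tz":2,"ax":-10.7,"ay":23.7,"az":50.9},{"tx":4,"ty":25,"tz":2,"ax":-10.7,"ay":23.7,"az":50.9},{"tx":4,"ty":25,"tz":2,"ax":-10.7,"ay":23.7,"az":50.9},{"tx":4,"ty":25,"tz":2,"ax":-10.7,"ay":23.7,"az":50.9},{"tx":8.5,"ty":53.1,"tz":-2,"ax":-22.4,"ay":18.3,"az":103},{"tx":8.5,"ty":53.1,"tz":-2,"ax":-22.4,"ay":18.3,"az":103},{"tx":8.5,"ty":53.1,"tz":-2,"ax":-22.4,"ay":18.3,"az":103},{"tx":8.5,"ty":53.1,"tz":-2,"ax":-22.4,"ay":18.3,"az":103}]' 1
python3 - <<'E'
from h import *
s=status.observe();r=R.from_rotvec(s["tcp_rot"])
y=np.radians(103.1);Y=np.array([np.cos(y),np.sin(y),0]);Z=np.array([0,0,-1.])
print(np.degrees((R.from_matrix(np.c_[np.cross(Y,Z),Y,Z])*r.inv()).as_rotvec()),np.array([.496,.302,.25])-s["ee_pos"])
E
```

```text
time_s: 7.95
ee_pos: [0.4802, 0.2218, 0.2533]
tcp_rot: [0.622, 3.067, 0.034]
force: [1.2, -0.3, 0.2]
gripper_width: 0.0882
grip_force: 0.0
[-1.32793989  0.53495781 36.01720501] [ 0.01581697  0.0801899  -0.00334885]
```

```bash
python3 -m pendant '[{"tx":1.5,"ty":7.6,"tz":0,"ax":-1,"ay":0.5,"az":36},{"tx":1.5,"ty":7.6,"tz":0,"ax":-1,"ay":0.5,"az":36},{"tx":1.5,"ty":7.6,"tz":0,"ax":-1,"ay":0.5,"az":36},{"tx":1.5,"ty":7.6,"tz":0,"ax":-1,"ay":0.5,"az":36},{"tx":1.5,"ty":7.6,"tz":0,"ax":-1,"ay":0.5,"az":36},{"tx":1.5,"ty":7.6,"tz":0,"ax":-1,"ay":0.5,"az":36},{"tx":1.5,"ty":7.6,"tz":0,"ax":-1,"ay":0.5,"az":36}]'
python3 - <<'E'
from h import *
s=status.observe();r=R.from_rotvec(s["tcp_rot"])
y=np.radians(103.1);Y=np.array([np.cos(y),np.sin(y),0]);Z=np.array([0,0,-1.])
print(np.degrees((R.from_matrix(np.c_[np.cross(Y,Z),Y,Z])*r.inv()).as_rotvec()),np.array([.496,.302,.025])-s["ee_pos"])
E
```

```text
time_s: 8.65
ee_pos: [0.4954, 0.2959, 0.2535]
tcp_rot: [0.344, -3.122, -0.01]
force: [-0.7, -0.3, -0.0]
gripper_width: 0.0882
grip_force: 0.0
[-0.33825026 -0.10116885  0.5288417 ] [ 0.00062076  0.00613321 -0.22850728]
```

```bash
python3 -m pendant '[{"tx":0,"ty":0.5,"tz":-5,"ax":-0.3,"ay":0,"az":0.5},{"tx":0,"ty":0.5,"tz":-10,"ax":-0.3,"ay":0,"az":0.5},{"tx":0,"ty":0.5,"tz":-14,"ax":-0.3,"ay":0,"az":0.5},{"tx":0,"ty":0.5,"tz":-17,"ax":-0.3,"ay":0,"az":0.5},{"tx":0,"ty":0.5,"tz":-19,"ax":-0.3,"ay":0,"az":0.5},{"tx":0,"ty":0.5,"tz":-21,"ax":-0.3,"ay":0,"az":0.5},{"tx":0,"ty":0.5,"tz":-22.4,"ax":-0.3,"ay":0,"az":0.5},{"tx":0,"ty":0.5,"tz":-22.8,"ax":-0.3,"ay":0,"az":0.5},{"tx":0,"ty":0.5,"tz":-22.8,"ax":-0.3,"ay":0,"az":0.5}]'; python3 -m pendant '[{"tx":0,"ty":0,"tz":0,"ax":0,"ay":0,"az":0},{"tx":0,"ty":0,"tz":0,"ax":0,"ay":0,"az":0},{"tx":0,"ty":0,"tz":0,"ax":0,"ay":0,"az":0},{"tx":0,"ty":0,"tz":0,"ax":0,"ay":0,"az":0},{"tx":0,"ty":0,"tz":0,"ax":0,"ay":0,"az":0},{"tx":0,"ty":0,"tz":0,"ax":0,"ay":0,"az":0}]' 0 30
```

```text
time_s: 9.55
ee_pos: [0.4953, 0.3011, 0.0252]
tcp_rot: [0.361, -3.118, -0.001]
force: [1.1, 0.6, 0.3]
gripper_width: 0.0881
grip_force: 0.0
time_s: 10.15
ee_pos: [0.4958, 0.302, 0.0261]
tcp_rot: [0.362, -3.12, -0.003]
force: [-2.1, 2.2, 4.2]
gripper_width: 0.0538
grip_force: 30.0
```

```bash
python3 -m pendant '[{"tx":0,"ty":0,"tz":0.5,"ax":0,"ay":0,"az":0},{"tx":0,"ty":0,"tz":1.5,"ax":0,"ay":0,"az":0},{"tx":0,"ty":0,"tz":3,"ax":0,"ay":1,"az":0},{"tx":0,"ty":0,"tz":5.5,"ax":-0.5,"ay":2,"az":0},{"tx":0,"ty":0,"tz":8.5,"ax":-0.7,"ay":3.5,"az":0},{"tx":0,"ty":0,"tz":12,"ax":-1,"ay":5,"az":0},{"tx":0,"ty":0,"tz":16,"ax":-1.4,"ay":6,"az":0},{"tx":0,"ty":0,"tz":20,"ax":-1.6,"ay":7,"az":0},{"tx":0,"ty":0,"tz":23.5,"ax":-1.8,"ay":7.8,"az":0},{"tx":0,"ty":0,"tz":25.5,"ax":-1.8,"ay":7.8,"az":0}]'
python3 - <<'E'
from h import *
import cv2
p=eyes.read_camera("top");cv2.imwrite("pics/top2.png",cv2.resize(p["image"][180:400,60:320,::-1],None,fx=2.2,fy=2.2))
s=status.observe();r=R.from_rotvec(s["tcp_rot"])
y=np.radians(88.4);Y=np.array([np.cos(y),np.sin(y),0]);Z=np.array([0,0,-1.])
T=R.from_rotvec(np.radians(8)*Y)*R.from_matrix(np.c_[np.cross(Y,Z),Y,Z])
print(np.degrees((T*r.inv()).as_rotvec()),np.array([.605,-.227,.28])-s["ee_pos"])
E
```

```text
time_s: 11.15
ee_pos: [0.4965, 0.3016, 0.2841]
tcp_rot: [0.346, -2.985, 0.02]
force: [0.1, 0.1, -3.2]
gripper_width: 0.0537
grip_force: 30.0
[ -0.23289757   0.33854786 -14.83480138] [ 0.10760592 -0.52914586 -0.00698841]
```

View pics/top2.png

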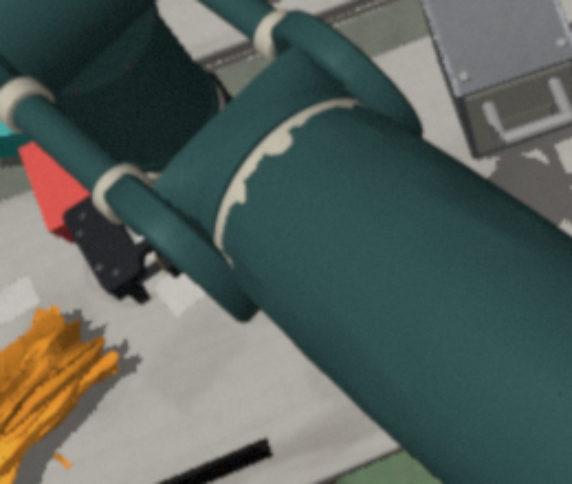

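The arm hides the tray in this view. The grip width (54 mm) and the roughly 4 N load show it's held, with the bearings in it. Next I'll carry it across with a gentle ramp.

```bash
python3 -m pendant '[{"tx":0,"ty":-0.5,"tz":0,"ax":0,"ay":0,"az":0},{"tx":0.2,"ty":-1.5,"tz":0,"ax":0,"ay":0,"az":0},{"tx":0.5,"ty":-3,"tz":0,"ax":0,"ay":0,"az":-1},{"tx":1,"ty":-5,"tz":0,"ax":0,"ay":0,"az":-2},{"tx":1.5,"ty":-7.5,"tz":0,"ax":0,"ay":0,"az":-3},{"tx":2.1,"ty":-10.5,"tz":0,"ax":0,"ay":0,"az":-4},{"tx":2.7,"ty":-13.5,"tz":0,"ax":0,"ay":0,"az":-5},{"tx":3.3,"ty":-16.5,"tz":0,"ax":0,"ay":0,"az":-6},{"tx":3.9,"ty":-19.5,"tz":0,"ax":0,"ay":0,"az":-7},{"tx":4.5,"ty":-22.5,"tz":0,"ax":0,"ay":0,"az":-8}]'; python3 -m pendant '[{"tx":0.6,"ty":-3,"tz":0,"ax":0,"ay":0,"az":-1},{"tx":1.2,"ty":-6,"tz":0,"ax":0,"ay":0,"az":-2},{"tx":1.8,"ty":-9,"tz":0,"ax":0,"ay":0,"az":-3},{"tx":2.4,"ty":-12,"tz":0,"ax":0,"ay":0,"az":-4},{"tx":3.0,"ty":-15,"tz":0,"ax":0,"ay":0,"az":-5},{"tx":3.6,"ty":-18,"tz":0,"ax":0,"ay":0,"az":-5.5},{"tx":4.2,"ty":-21,"tz":0,"ax":0,"ay":0,"az":-6},{"tx":4.8,"ty":-24,"tz":0,"ax":0,"ay":0,"az":-6.5},{"tx":5.3,"ty":-26.5,"tz":0,"ax":0,"ay":0,"az":-6.8},{"tx":5.7,"ty":-28.5,"tz":0,"ax":0,"ay":0,"az":-6.8}]';python3 -m pendant '[{"tx":0.2,"ty":-1,"tz":0,"ax":0,"ay":0,"az":0},{"tx":0.4,"ty":-1.5,"tz":0,"ax":0,"ay":0,"az":0},{"tx":0.4,"ty":-1.5,"tz":0,"ax":0,"ay":0,"az":0},{"tx":0.4,"ty":-1.5,"tz":0,"ax":0,"ay":0,"az":0}]'
python3 - <<'E'
from h import *
import cv2
s=status.observe();r=R.from_rotvec(s["tcp_rot"])
y=np.radians(88.4);Y=np.array([np.cos(y),np.sin(y),0]);Z=np.array([0,0,-1.])
T=R.from_matrix(np.c_[np.cross(Y,Z),Y,Z])
print(np.degrees((T*r.inv()).as_rotvec()),s["ee_pos"])
for n in("scene","top"):
    p=eyes.read_camera(n);print(n,[(b["rect"],b["conf"]) for b in eyes.boxes_of("bearing_a",p)])
    cv2.imwrite(f"pics/{n}3.png",p["image"][:,:,::-1])
E
```

```text
time_s: 12.2
ee_pos: [0.5393, 0.0737, 0.2785]
tcp_rot: [0.134, -2.994, 0.008]
force: [0.7, 0.0, -4.0]
gripper_width: 0.054
grip_force: 30.0
time_s: 13.2
ee_pos: [0.5959, -0.2111, 0.2783]
tcp_rot: [-0.044, -2.996, -0.007]
force: [-0.0, 0.6, -3.9]
gripper_width: 0.0536
grip_force: 30.0
time_s: 13.6
ee_pos: [0.6014, -0.2227, 0.2804]
tcp_rot: [-0.04, -3.0, -0.006]
force: [0.4, -0.1, -4.5]
gripper_width: 0.0534
grip_force: 30.0
[-0.36068993 -8.10978482 -0.08536227] [ 0.60136164 -0.22269448  0.28036525]
scene [([485.2, 150.4, 506.7, 159.6], 0.61)]
top [([439.4, 121.5, 456.3, 142.9], 0.62), ([432.7, 105.8, 450.8, 125.9], 0.61), ([426.4, 91.4, 436.2, 100.9], 0.42)]
```

View pics/scene3.png

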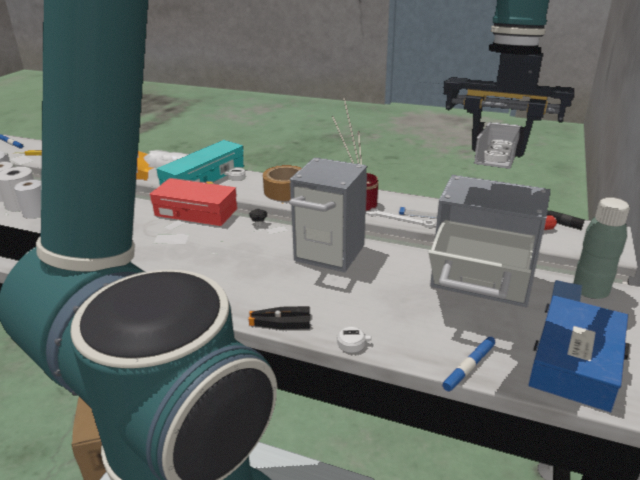

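The scene view shows the tray held at about (500,145) with the bearings in it, above the open bin. The bin's bar is at (473,284). I'll lower and tip the tray.

```bash
python3 -m pendant '[{"tx":0,"ty":0,"tz":-0.4,"ax":0,"ay":-2,"az":0},{"tx":0,"ty":-0.1,"tz":-1,"ax":0,"ay":-5,"az":0},{"tx":-0.1,"ty":-0.2,"tz":-2,"ax":0,"ay":-8,"az":0},{"tx":-0.2,"ty":-0.3,"tz":-3,"ax":0,"ay":-11,"az":0},{"tx":-0.3,"ty":-0.3,"tz":-4,"ax":0,"ay":-14,"az":0},{"tx":-0.4,"ty":-0.3,"tz":-4.8,"ax":0,"ay":-17,"az":0},{"tx":-0.5,"ty":-0.3,"tz":-5.3,"ax":0,"ay":-20,"az":0},{"tx":-0.5,"ty":-0.3,"tz":-5.6,"ax":0,"ay":-23,"az":0},{"tx":-0.5,"ty":-0.3,"tz":-5.6,"ax":0,"ay":-23,"az":0}]'
```

```text
time_s: 14.7
ee_pos: [0.5943, -0.2256, 0.2232]
tcp_rot: [0.037, 2.884, 0.015]
force: [0.0, 1.1, -4.0]
gripper_width: 0.0538
grip_force: 30.0
```

```bash
python3 -m pendant '[{"tx":-0.1,"ty":0,"tz":0.1,"ax":0,"ay":-2,"az":0},{"tx":-0.3,"ty":0,"tz":0.25,"ax":0,"ay":-4,"az":0},{"tx":-0.4,"ty":0,"tz":0.3,"ax":0,"ay":-5.5,"az":0},{"tx":-0.5,"ty":0,"tz":0.3,"ax":0,"ay":-6.5,"az":0},{"tx":-0.6,"ty":0,"tz":0.3,"ax":0,"ay":-7.5,"az":0},{"tx":-0.7,"ty":0,"tz":0.3,"ax":0,"ay":-8.5,"az":0},{"tx":-0.75,"ty":0,"tz":0.3,"ax":0,"ay":-9.5,"az":0},{"tx":-0.8,"ty":0,"tz":0.3,"ax":0,"ay":-10.5,"az":0},{"tx":-0.9,"ty":0,"tz":0.3,"ax":0,"ay":-11.5,"az":0},{"tx":-1,"ty":0,"tz":0.3,"ax":0,"ay":-12,"az":0}]'; python3 -m pendant '[{"tx":-0.1,"ty":0,"tz":0,"ax":0,"ay":-1,"az":0},{"tx":-0.2,"ty":0,"tz":0.05,"ax":0,"ay":-2,"az":0},{"tx":-0.3,"ty":0,"tz":0.1,"ax":0,"ay":-3,"az":0},{"tx":-0.4,"ty":0,"tz":0.2,"ax":0,"ay":-4,"az":0},{"tx":-0.5,"ty":0,"tz":0.25,"ax":0,"ay":-5,"az":0},{"tx":-0.6,"ty":0,"tz":0.3,"ax":0,"ay":-6,"az":0},{"tx":-0.7,"ty":0,"tz":0.4,"ax":0,"ay":-7,"az":0},{"tx":-0.8,"ty":0,"tz":0.5,"ax":0,"ay":-8,"az":0},{"tx":-0.8,"ty":0,"tz":0.5,"ax":0,"ay":-8,"az":0},{"tx":-0.8,"ty":0,"tz":0.5,"ax":0,"ay":-8,"az":0}]'
```

```text
time_s: 15.7
ee_pos: [0.5861, -0.2265, 0.2272]
tcp_rot: [0.034, 2.671, 0.016]
force: [-0.5, -0.1, -3.9]
gripper_width: 0.0542
grip_force: 30.0
time_s: 16.7
ee_pos: [0.5788, -0.227, 0.2334]
tcp_rot: [0.032, 2.531, 0.016]
force: [-0.4, 0.6, -1.2]
gripper_width: 0.0539
grip_force: 30.0
```

```bash
python3 -m pendant '[{"tx":-0.3,"ty":0,"tz":0.1,"ax":0,"ay":-3,"az":0},{"tx":-0.6,"ty":0,"tz":0.3,"ax":0,"ay":-6,"az":0},{"tx":-0.9,"ty":0,"tz":0.5,"ax":0,"ay":-9,"az":0},{"tx":-0.9,"ty":0,"tz":0.5,"ax":0,"ay":-9,"az":0},{"tx":-0.6,"ty":0,"tz":1.5,"ax":0,"ay":-9,"az":0},{"tx":0,"ty":0,"tz":4,"ax":0,"ay":-9,"az":0},{"tx":1,"ty":0,"tz":7,"ax":0,"ay":-4,"az":0},{"tx":2,"ty":0,"tz":9,"ax":0,"ay":2,"az":0},{"tx":2.5,"ty":0,"tz":10,"ax":0,"ay":9,"az":0}]'
python3 - <<'E'
from h import *
import cv2
s=np.zeros((400,800,3),np.uint8)
for i,(n,sl) in enumerate((("scene",np.s_[170:310,400:540]),("top",np.s_[90:230,350:490]))):
    p=eyes.read_camera(n);print(n,[(b["rect"],b["conf"]) for b in eyes.boxes_of("bearing_a",p)])
    s[:,400*i:400*i+400]=cv2.resize(p["image"][sl][:,:,::-1],(400,400),interpolation=2)
cv2.imwrite("pics/c4.png",s)
E
```

```text
time_s: 17.6
ee_pos: [0.6041, -0.2292, 0.3358]
tcp_rot: [0.039, 2.691, 0.01]
force: [0.7, 1.3, -0.7]
gripper_width: 0.0535
grip_force: 30.0
scene []
top [([433.1, 185.7, 453.1, 197.9], 0.55), ([431.5, 183.9, 435.8, 192.5], 0.42), ([419.2, 183.2, 436.7, 195.4], 0.41)]
```

View pics/c4.png

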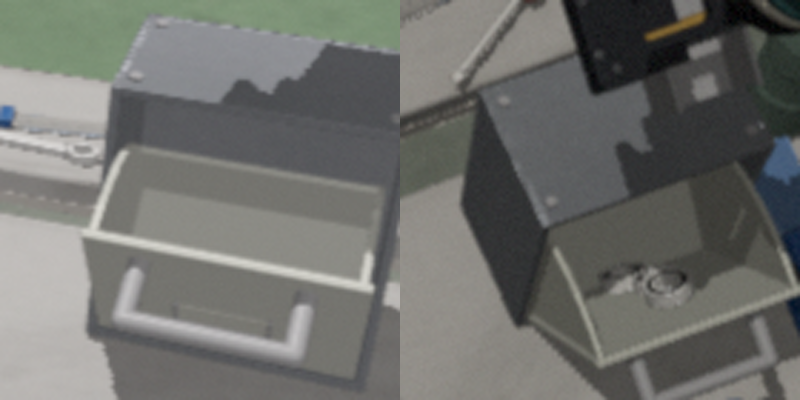

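The left crop shows the bin open. The right crop shows the bearings piled inside it at about crop pixel (650,285). The load fell by about 2.7 N, which matches all three bearings. I'll take the tray back to its original free spot.

```bash
python3 -m pendant '[{"tx":0,"ty":2,"tz":0,"ax":0,"ay":6,"az":0},{"tx":0,"ty":5,"tz":0,"ax":0,"ay":12,"az":0},{"tx":-1,"ty":9,"tz":0,"ax":0,"ay":18,"az":0},{"tx":-2,"ty":14,"tz":0,"ax":0,"ay":25,"az":0},{"tx":-3,"ty":18,"tz":0,"ax":0,"ay":25,"az":0},{"tx":-4,"ty":22,"tz":0,"ax":0,"ay":25,"az":0},{"tx":-5,"ty":26,"tz":-1,"ax":0,"ay":25,"az":0},{"tx":-6,"ty":30,"tz":-2,"ax":0,"ay":25,"az":0},{"tx":-7,"ty":34,"tz":-3,"ax":0,"ay":25,"az":0},{"tx":-8,"ty":38,"tz":-4,"ax":0,"ay":25,"az":0}]'; python3 -m pendant '[{"tx":-0.8,"ty":4,"tz":-1,"ax":0,"ay":0,"az":4},{"tx":-1.6,"ty":8,"tz":-2,"ax":0,"ay":0,"az":8},{"tx":-2.4,"ty":12,"tz":-3,"ax":0,"ay":0,"az":12},{"tx":-2.8,"ty":14,"tz":-4,"ax":0,"ay":0,"az":14},{"tx":-2.8,"ty":14.5,"tz":-5,"ax":0,"ay":0,"az":14},{"tx":-2.8,"ty":14.5,"tz":-5,"ax":0,"ay":0,"az":14}]'
cat > lv.py <<'E'
from h import *
s=status.observe();r=R.from_rotvec(s["tcp_rot"]);M=r.as_matrix()
Y=M[:,1]*[1,1,0];Y/=np.linalg.norm(Y);Z=np.array([0,0,-1.])
print("level by",np.degrees((R.from_matrix(np.c_[np.cross(Y,Z),Y,Z])*r.inv()).as_rotvec()),s["ee_pos"])
E
python3 lv.py
```

```text
time_s: 18.8
ee_pos: [0.5209, 0.1544, 0.2896]
tcp_rot: [0.042, 3.128, 0.012]
force: [0.8, 0.4, -0.8]
gripper_width: 0.0536
grip_force: 30.0
time_s: 19.4
ee_pos: [0.4933, 0.2973, 0.2389]
tcp_rot: [-0.341, 3.113, 0.01]
force: [-0.2, -0.7, -1.8]
gripper_width: 0.0538
grip_force: 30.0
level by [-0.41586454  0.51224901  0.00152017] [0.4932547  0.29727835 0.23888602]
```

```bash
python3 -m pendant '[{"tx":0,"ty":0,"tz":-4,"ax":-0.4,"ay":0.5,"az":0},{"tx":0,"ty":0,"tz":-8,"ax":-0.4,"ay":0.5,"az":0},{"tx":0,"ty":0,"tz":-12,"ax":-0.4,"ay":0.5,"az":0},{"tx":0,"ty":0,"tz":-15,"ax":-0.4,"ay":0.5,"az":0},{"tx":0,"ty":0,"tz":-17.5,"ax":-0.4,"ay":0.5,"az":0},{"tx":0,"ty":0,"tz":-19,"ax":-0.4,"ay":0.5,"az":0},{"tx":0,"ty":0,"tz":-20,"ax":-0.4,"ay":0.5,"az":0},{"tx":0,"ty":0,"tz":-20.7,"ax":-0.4,"ay":0.5,"az":0},{"tx":0,"ty":0,"tz":-21,"ax":-0.4,"ay":0.5,"az":0},{"tx":0,"ty":0,"tz":-21,"ax":-0.4,"ay":0.5,"az":0}]'; python3 lv.py
```

```text
time_s: 20.4
ee_pos: [0.496, 0.2986, 0.033]
tcp_rot: [-0.34, 3.117, 0.003]
force: [-0.2, -0.3, -2.7]
gripper_width: 0.0539
grip_force: 30.0
level by [-1.58404711e-01  3.59439900e-01  2.59081276e-04] [0.49596759 0.29858481 0.03303796]
```

```bash
python3 -m pendant '[{"tx":0,"ty":0,"tz":-0.2,"ax":0,"ay":0.3,"az":0},{"tx":0,"ty":0,"tz":-0.4,"ax":0,"ay":0.3,"az":0},{"tx":0,"ty":0,"tz":-0.5,"ax":0,"ay":0.3,"az":0},{"tx":0,"ty":0,"tz":-0.5,"ax":0,"ay":0.3,"az":0}]'; python3 lv.py
```

```text
time_s: 20.8
ee_pos: [0.4953, 0.2985, 0.0274]
tcp_rot: [-0.341, 3.123, 0.003]
force: [0.7, 0.1, -2.0]
gripper_width: 0.0533
grip_force: 30.0
level by [-1.27407639e-01  3.01800615e-03  3.29163644e-05] [0.49534115 0.29846837 0.0274465 ]
```

Touching down another 1.5 mm, then I'll release and retreat.

```bash
python3 -m pendant '[{"tx":0,"ty":0,"tz":-0.1,"ax":0,"ay":0,"az":0},{"tx":0,"ty":0,"tz":-0.1,"ax":0,"ay":0,"az":0}]'; python3 -m pendant '[{"tx":0,"ty":0,"tz":0,"ax":0,"ay":0,"az":0},{"tx":0,"ty":0,"tz":0,"ax":0,"ay":0,"az":0},{"tx":0,"ty":0,"tz":0,"ax":0,"ay":0,"az":0},{"tx":0,"ty":0,"tz":0,"ax":0,"ay":0,"az":0},{"tx":0,"ty":0,"tz":0,"ax":0,"ay":0,"az":0},{"tx":0,"ty":0,"tz":2,"ax":0,"ay":0,"az":0},{"tx":0,"ty":0,"tz":5,"ax":0,"ay":0,"az":0},{"tx":0,"ty":0,"tz":10,"ax":0,"ay":0,"az":0},{"tx":0,"ty":0,"tz":15,"ax":0,"ay":0,"az":0},{"tx":0,"ty":0,"tz":20,"ax":0,"ay":0,"az":0}]' 1;  python3 -m pendant '[{"tx":0,"ty":5,"tz":2,"ax":0,"ay":0,"az":0},{"tx":-3,"ty":10,"tz":4,"ax":0,"ay":0,"az":0},{"tx":-5,"ty":15,"tz":6,"ax":0,"ay":0,"az":0},{"tx":-7,"ty":20,"tz":6,"ax":0,"ay":0,"az":0},{"tx":-9,"ty":24,"tz":6,"ax":0,"ay":0,"az":0},{"tx":-9,"ty":24,"tz":6,"ax":0,"ay":0,"az":0},{"tx":-9,"ty":24,"tz":6,"ax":0,"ay":0,"az":0}]'
python3 - <<'E'
from h import *
import cv2
for n in ("scene","top"):
    p=eyes.read_camera(n);print(n,[(b["rect"],b["conf"]) for b in eyes.boxes_of("tray_centre",p)],[(b["rect"],b["conf"]) for b in eyes.boxes_of("bearing_a",p)])
    cv2.imwrite(f"pics/{n}5.png",p["image"][:,:,::-1])
E
```

```text
time_s: 21.0
ee_pos: [0.4953, 0.2984, 0.0264]
tcp_rot: [-0.341, 3.123, 0.003]
force: [-0.5, -0.6, -2.2]
gripper_width: 0.0536
grip_force: 30.0
time_s: 22.0
ee_pos: [0.495, 0.2982, 0.2282]
tcp_rot: [0.341, -3.123, -0.003]
force: [0.5, -0.0, -1.1]
gripper_width: 0.0885
grip_force: 0.0
time_s: 22.7
ee_pos: [0.4037, 0.5406, 0.286]
tcp_rot: [0.347, -3.122, -0.004]
force: [-0.6, -0.8, -0.7]
gripper_width: 0.0879
grip_force: 0.0
scene [([173.0, 228.4, 223.0, 274.5], 0.64)] []
top [([175.1, 275.3, 233.3, 344.3], 0.81)] [([431.7, 186.5, 452.5, 201.0], 0.76), ([415.0, 184.2, 434.3, 196.6], 0.67), ([428.9, 181.5, 436.2, 193.1], 0.42)]
```

View pics/top5.png

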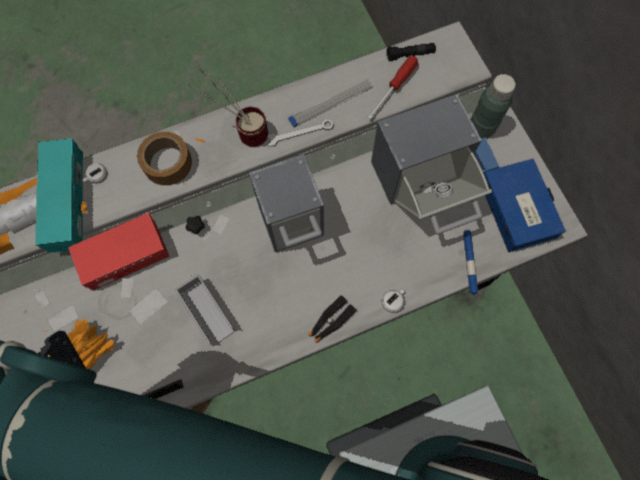

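View pics/scene5.png

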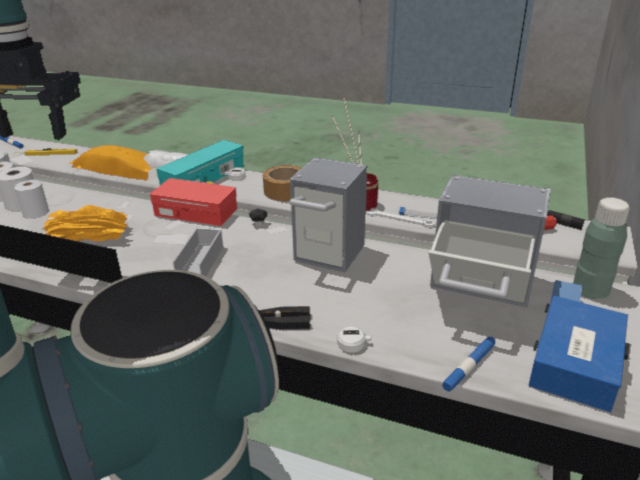

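The empty tray stands upright at top-view (208,310). The three bearings are in the open wide bin at about (435,190), the narrow bin is shut, and the gripper is clear of everything.

```bash
python3 -c "
from plant import order;print(order.job_done())"
```

```text
the job is handed in; nothing more can be done
None
```

I opened the wide bin to its stop, tipped all three bearings into it, stood the empty tray upright on the worktop, left the narrow bin shut, and handed the job in after about 23 s; no verdict came back.

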